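# Put the knob back on the radio and hold it pressed

## Task

Pick up the loose red knob with a gentle grip (at most 50 N per finger), turn it so that its white line matches the white mark on the radio's dial plate, and push it all the way onto the D-shaped spindle. Then press it down against its spring, well past half of its travel and with no more than 30 N, to switch the radio on. Finish while still gripping the knob and holding it pressed; leave the notebook, eraser and brass weight where they are.

Things in the scene. Friction and masses are not known exactly. Their poses are not given: they have to be found in the camera images.
- knob: Loose knob, 36 mm high, about 50 g, bore down. Origin: centre of underside; z up. Red round grip 37 mm wide at heights 20 to 36 mm (take it from above, any yaw); grey neck 31 mm wide below it. D-bore from the underside, 20 mm deep: 16.4 mm wide, flat 5 mm from the axis on the +x side. White line on top and side of the grip points along +x. Thin shell: at most 50 N per finger.
- spindle_tip (a point): Top centre of the upright brass D-spindle (grey flat); sinks with it. z up, +x to the side of its flat. 14 mm wide, flat 4 mm from the axis, top 2 mm tapered by 1.8 mm. Unpressed, 87 mm above the desk and 32 mm above the dial plate; it does not turn. Play with the knob: 1 mm all round, 0.18 rad each way. With the knob fully on, the knob's origin is 20 mm below this point.
- spindle (a joint): How far the spindle is pressed down, m: 0 at rest, 0.010 at its stop. Sprung: 3.6 N starts it moving, 9.6 N brings it to the stop; it springs back up when let go.
- radio: Fixed wooden table radio with black top panel, 110 x 200 x 52 mm (x, y, z). Origin: centre of its underside. Dial plate and spindle stand on its top at local (0, 0.040); a small fixed grey knob, 14 mm high, at local (0, -0.072). The grille front faces local -x.
- dial_plate: Fixed dark disc on the radio round the spindle, 52 mm wide, 3 mm thick, top 55 mm above the desk. Origin: centre of its underside. White radial mark, 5 mm wide, 11 to 25 mm from the axis, points along +x, the side of the spindle's flat, and shows beyond the rim of the knob. Carries the spindle.
- notebook: Red notebook, 141 x 91 x 16 mm, lying loose. Origin: centre of its underside. Leave it alone.
- eraser: Green and white eraser, 22 x 52 x 12 mm, loose. Origin: centre of its underside. Leave it alone.
- brass_weight: Brass paper weight, 38 mm across, 54 mm high, loose. Origin: centre of its underside. Leave it alone.

How it is judged (in metres and radians):
On the way, in this order (a step that is already met when the one before it is completed fails the run):
1. the knob is lifted off the desk in the fingers (height (world z) of knob above 0.03 m and contact force between the fingers and knob above 1 N), for 0.2 s.
2. the knob is fully on the spindle, flats matched (horizontal distance between knob and spindle_tip below 0.004 m and z of knob in the frame of spindle_tip below -0.017 m and angle between knob's own z axis and vertical below 0.12 rad and angle between the x axis of knob and the x axis of spindle_tip, either way round below 0.4 rad), for 0.2 s.
At the end, for the whole second after the job is handed in: Knob on the spindle: origin over 17 mm below the tip, within 4 mm of its axis, upright within 0.12 rad, line within 0.4 rad of the mark. Fingers still on it and the spindle pressed in more than 5 of its 10 mm. Notebook, eraser and weight within 30 mm of their starts (all of step 2 and value of joint spindle above 0.005 m and contact force between the fingers and knob above 2 N and distance of each of notebook, eraser, brass_weight from where it was at the start of the episode below 0.03 m); the arm keeps its last pose, push and grip.
It fails at once if the knob is squeezed: finger forces on it add up to more than 110 N (both fingers together) (contact force between the fingers and knob above 110 N).
It fails at once if the knob is pressed on the spindle with more than 30 N (contact force between knob and dial_plate above 30 N).
It fails at once if a bystander is moved by more than 30 mm (distance of any of notebook, eraser, brass_weight from where it was at the start of the episode above 0.03 m).
It also fails if it takes over 40 s, if anything falls off the work surface, if the arm or the gripper's body presses on something with over 40 N, if the wrist force passes 120 N, or if a joint passes its speed limit or range.

## Robot

A 6-joint arm with a two-finger parallel gripper is mounted at the origin on a cart in front of the work surface, level with it; the furniture and walls round the work are solid. World frame = base frame: x ahead of the robot, y to its left, z up, the work surface at z = 0. Lengths are in m, angles in degrees, forces in N, time in s.
With the tool pointing down it reaches from about 0.4 to 0.825 m from the base axis. Payload 7 kg.
Tool frame: the origin (TCP) lies midway between the tips of the shut fingers; the grasp point (between the pads) lies r.grip_depth behind it (r.grip_depth is the distance from the TCP to the grasp point, in m); z points along the fingers, y is the line along which they close (so a half turn about z gives the same grasp; the last joint's range is limited). The gripper opens to 88 mm and grips with 3 to 60 N. Pads are 19 mm wide; open, the fingers measure 130 mm over their backs; the gripper's body (78 mm by 193 mm) begins 47 mm behind the grasp point.
Start: joints at [-46.862, 20.546, 0.682, 0, -70.136, -16.507], TCP at [0.303, -0.603, 0.227] pointing down, gripper open.
Joint ranges: [-176.03, 176.03], [-82.01, 121.73], [-58.28, 71.71], [-173.87, 95.51], [-174.79, -0.11], [-173.66, 173.66]. Speed limits (degrees/s): [136.94, 136.94, 172.46, 180, 180, 180].

## Interface

Orientations are given as [roll, pitch, yaw] about the fixed x, y, z axes, in that order (R = Rz(yaw) Ry(pitch) Rx(roll)).
In Python, from plant import r gives the robot as it stands.
- The arm moves only by the shell command python3 drive.py 'ROWS' [OPENING] [FORCE]. ROWS is a JSON list of rows, 1 to 12 of them, each of 6 numbers: dx, dy, dz in normalised numbers (1 is 0.5 m), then a rotation vector rx, ry, rz in fractions of the full range, 1 being 60 degrees; each row is the pose to reach, as a shift and turn from the pose commanded when the command began, along the tool's axes at that moment; what a row does not reach only later rows make up. A row lasts 1/12 s, in which the tool goes at most 0.0417 m and 7.16 degrees, less where a joint would pass 70% of its speed; a pose out of reach is approached as far as the arm can. OPENING is the finger opening in m, set as the command begins (- or left out keeps the last). The fingers move at their own pace and stop on an object; FORCE is the grip in N (left out, the last holds). Time passes only in rows, so rows that do not move let the fingers close. It prints the time, the measured TCP pose, the force, the opening and the grip force at its end. Shift and turn numbers lie between -1 and 1, and a call with a number outside is refused. Input that does not fit is refused with a message, and nothing moves.
- r.get_state(): the state, without advancing time (a new reading comes with each control period).
- r.capture(name): name is "side" or "top"; returns a dict with "frame" (400x640x3 uint8, red, green, blue), "z_map" (400x640 float32, m along the optical axis (not along the pixel's ray), 0 where there is no reading), "fx", "fy", "cx", "cy" (pixels), "cam_to_world" (4x4, takes a point from camera to world coordinates). Camera axes: x right, y down, z forward; pixel columns grow to the right and rows downward; lengths in m; the calibration is good to about 2 mm. A picture is of the moment at which its call begins.
- r.close_job(): hands the job in; it is judged then, once.
The state is a dict: "time_s": time; "joints": joint angles; "qd": joint speeds; "joint_torque": joint torques, N m; "tcp_pos": TCP position; "eef_rot": TCP orientation; "contact_force": force on the tool from outside, world axes, zero at the start; "moment": the same for the moment, N m; "gripper_width": finger opening in m; "gripper_force": force on a finger pad.
Only numpy, scipy, OpenCV 4.12 (cv2) and the standard library are available. Lean on these libraries where they do the work, as an engineer would, in place of code of your own. Each camera call takes 0.05 s, during which the arm holds its last target. There are 200 camera calls.

## Working session

There is one attempt and no reset: what is moved stays moved. The work goes in short steps, Python scripts to look and compute and a shell command to move; the robot and the scene stay as the last step left them, time stands still between calls to the robot, and variables do not carry over. Pictures are saved under pics/ and viewed, at most 10 in all, crops included, and the job is handed in when it is done.

```bash
mkdir -p pics; ls
cat > h.py <<'E'
import numpy as np,cv2
from plant import r
def pts(c):
    z=c["z_map"];v,u=np.mgrid[:400,:640]
    P=np.stack([(u-c["cx"])/c["fx"]*z,(v-c["cy"])/c["fy"]*z,z,np.ones_like(z)],-1)
    return (P@np.array(c["cam_to_world"]).T)[...,:3]
def save(c,n): cv2.imwrite(f"pics/{n}.png",c["frame"][...,::-1])
E
python3 - <<'E'
from h import *
for n in("top","side"):
    c=r.capture(n);save(c,n+"1");np.savez(n+"1.npz",**c);print(n,c["fx"],np.round(c["cam_to_world"],3).tolist())
print(r.get_state(),r.grip_depth)
E
```

```text
drive.py
pics
plant.py
top 418.23587065326694 [[0.003, -0.985, 0.174, 0.374], [-0.999, -0.009, -0.032, -0.07], [0.033, -0.174, -0.984, 0.9], [0.0, 0.0, 0.0, 1.0]]
side 405.1387983959107 [[-0.971, -0.128, 0.203, 0.361], [-0.24, 0.549, -0.801, 0.581], [-0.009, -0.826, -0.564, 0.571], [0.0, 0.0, 0.0, 1.0]]
{'time_s': 0.1, 'joints': array([-4.68638311e+01,  2.05868129e+01,  6.40684565e-01, -1.82372010e-02,
       -7.01343779e+01, -1.65080177e+01]), 'qd': array([-0.05738391, -0.14921423,  0.19485201, -0.00431451, -0.00124579,
       -0.11002885]), 'joint_torque': array([-1.42640565e-03, -5.84165347e+01,  2.93751580e+01,  7.01544285e+00,
        1.01456948e-02, -5.35335744e-05]), 'tcp_pos': array([ 0.30234381, -0.60303579,  0.22573326]), 'eef_rot': array([ 1.79917940e+02, -6.43949429e-03, -1.53378053e+02]), 'contact_force': array([ 0.27079461, -0.12830247,  0.08815639]), 'moment': array([-0.01258861, -0.03370176, -0.01477228]), 'gripper_force': 0.0, 'gripper_width': 0.08745620869087281} 0.0188
```

View pics/top1.png

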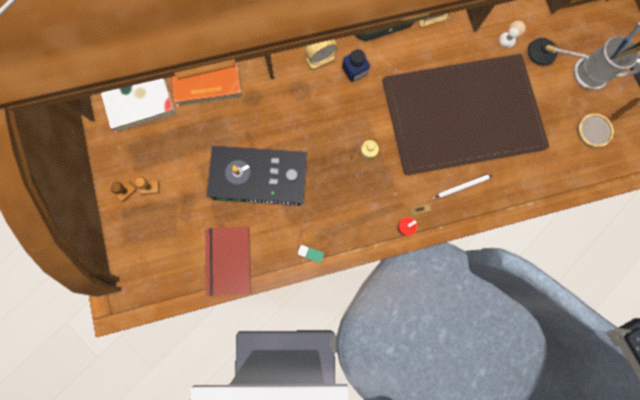

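View pics/side1.png

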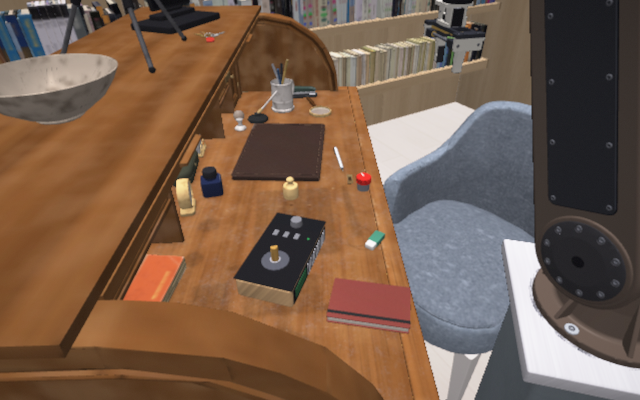

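The top view shows the knob at (408,227) with its line to the upper right, the dial and spindle at (238,171), the notebook at (229,261), the eraser at (311,254) and the weight at (370,148). The side view has the knob at (363,181) and the spindle at (274,255). Next I measure.

Run:
```python
from h import *
c=dict(np.load("top1.npz"));P=pts(c);hsv=cv2.cvtColor(c["frame"],cv2.COLOR_RGB2HSV)
a=c["frame"][...,::-1]
A=cv2.resize(a[205:250,385:430],(400,400),interpolation=cv2.INTER_CUBIC);B=cv2.resize(a[148:193,215:260],(400,400),interpolation=cv2.INTER_CUBIC)
cv2.imwrite("pics/crop1.png",np.hstack([A,B]))
def ray(u,v,z,c=c):
    T=c["cam_to_world"];d=T[:3,:3]@[(u-c["cx"])/c["fx"],(v-c["cy"])/c["fy"],1];return T[:3,3]+d*(z-T[2,3])/d[2]
m=(((hsv[...,0]<6)|(hsv[...,0]>174))&(hsv[...,1]>180)&(hsv[...,2]>120)).astype(np.uint8)
m[:210]=0;m[245:]=0;m[:,:385]=0;m[:,430:]=0
v,u=np.nonzero(m);print("red",u.mean(),v.mean(),len(u),"top z",np.percentile(P[...,2][m>0],[10,50,90]))
(cu,cv_),rad=cv2.minEnclosingCircle(np.column_stack([u,v]).astype(np.float32));print(cu,cv_,rad,ray(cu,cv_,.032))
for n,(u,v) in dict(dial=(237,171),weight=(370,148),eraser=(311,254),desk=(340,220)).items(): print(n,P[v,u])
# white pixels
for n,(v0,v1,u0,u1) in dict(k=(210,245,390,425),d=(150,192,217,260)).items():
    s=hsv[v0:v1,u0:u1];w=(s[...,1]<70)&(s[...,2]>150)
    vv,uu=np.nonzero(w);print(n,[(int(x+u0),int(y+v0)) for x,y in zip(uu,vv)])
# desk obstacles: height map
g=P[...,2];print("shelf pts",[(np.round(P[v,u],3)) for u,v in((240,80),(237,120),(237,60),(350,30),(150,60))])
```

```text
red 406.3755868544601 226.5117370892019 213 top z [0.03199507 0.03476659 0.0368611 ]
407.1231994628906 226.28260803222656 9.283515930175781 [ 0.47390578 -0.28366525  0.032     ]
dial [0.57634966 0.06721357 0.08434428]
weight [ 0.63712075 -0.20503399  0.05329704]
eraser [ 0.41609653 -0.08234814  0.01222227]
desk [ 0.49041462 -0.14512623 -0.00087651]
k [(413, 221), (414, 221), (415, 221), (412, 222), (413, 222), (414, 222), (415, 222), (410, 223), (411, 223), (412, 223), (413, 223), (414, 223), (409, 224), (410, 224), (411, 224), (412, 224), (409, 225), (410, 225), (411, 225)]
d [(244, 165), (245, 165), (246, 165), (247, 165), (248, 165), (242, 166), (243, 166), (244, 166), (245, 166), (246, 166), (247, 166), (248, 166), (237, 167), (238, 167), (239, 167), (240, 167), (241, 167), (242, 167), (243, 167), (244, 167), (245, 167), (246, 167), (247, 167), (248, 167), (238, 168), (239, 168), (240, 168), (241, 168), (242, 168), (243, 168), (244, 168), (245, 168), (246, 168), (247, 168), (248, 168), (238, 169), (239, 169), (240, 169), (241, 169), (242, 169), (243, 169), (244, 169), (245, 169), (246, 169), (238, 170), (239, 170), (240, 170), (241, 170), (242, 170), (243, 170), (244, 170), (245, 170), (239, 171), (240, 171), (241, 171), (242, 171), (243, 171), (233, 172), (240, 172), (241, 172), (242, 172), (232, 173), (233, 173), (234, 173), (240, 173), (241, 173), (242, 173), (233, 174), (234, 174), (235, 174), (236, 174), (239, 174), (240, 174), (241, 174), (233, 175), (234, 175), (235, 175), (236, 175), (237, 175), (238, 175), (239, 175), (240, 175), (241, 175), (234, 176), (235, 176), (236, 176), (237, 176), (238, 176), (239, 176), (240, 176), (236, 177), (237, 177)]
shelf pts [array([ 0.813,  0.083, -0.004]), array([ 0.715,  0.086, -0.001]), array([0.712, 0.042, 0.276]), array([ 0.763, -0.139,  0.285]), array([0.692, 0.167, 0.307])]
```

View pics/crop1.png

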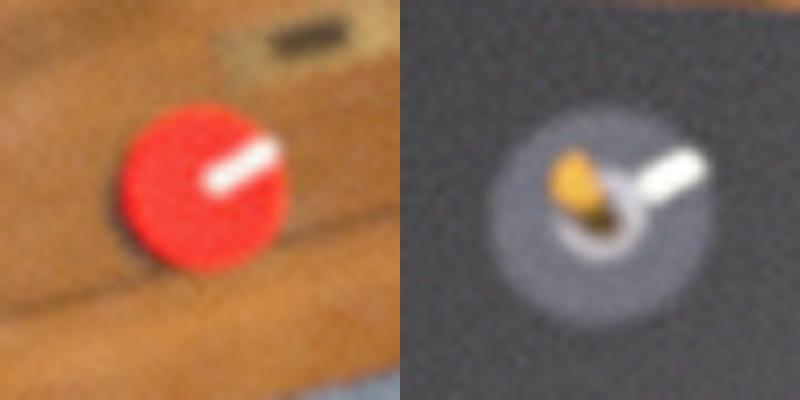

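The crop shows the knob centre near (407.5,225.7) with its line up and to the right. The disc centre is near (237,171.7) with its mark in almost the same direction. I'll refine both using both cameras.

```bash
cat >> h.py <<'E'
def ray(u,v,z,c):
    T=np.array(c["cam_to_world"]);d=T[:3,:3]@[(u-c["cx"])/c["fx"],(v-c["cy"])/c["fy"],1];return T[:3,3]+d*(z-T[2,3])/d[2]
E
python3 - <<'E'
from h import *
for n,kr,dr in(("top",(208,246,388,428),(150,194,217,260)),("side",(165,198,350,378),(240,280,250,300))):
    c=dict(np.load(n+"1.npz"));P=pts(c);f=c["frame"];h=cv2.cvtColor(f,cv2.COLOR_RGB2HSV)
    # knob: top disk via depth-plane points
    def box(b): m=np.zeros((400,640),bool);m[b[0]:b[1],b[2]:b[3]]=1;return m
    white=(h[...,1]<90)&(h[...,2]>170)
    red=((h[...,0]<6)|(h[...,0]>174))&(h[...,1]>150)&(h[...,2]>150)
    for nm,b,z,msk in(("knob",kr,.036,(red|white)&box(kr)),):
        cn=max(cv2.findContours(msk.astype(np.uint8),0,1)[0],key=cv2.contourArea)
        q=np.array([ray(*p[0],.036 if n=="top" else .036,c)[:2] for p in cn]);(x,y),rr=cv2.minEnclosingCircle((q*1000).astype(np.float32));e=cv2.fitEllipse((q*1000).astype(np.float32))
        print(n,nm,x,y,rr,e)
        vv,uu=np.nonzero(white&box(b));w=np.array([ray(u,v,.036,c)[:2] for u,v in zip(uu,vv)])*1000
        if len(w)>3:
            l=cv2.fitLine(w.astype(np.float32),2,0,.01,.01).ravel();print(" line",l,np.degrees(np.arctan2(l[1],l[0])),"centroid-centre ang",np.degrees(np.arctan2(*(w.mean(0)-e[0])[::-1])),w.mean(0))
    # dial disc
    g=cv2.cvtColor(f,cv2.COLOR_RGB2GRAY)
    s=cv2.GaussianBlur(g,(3,3),0)
    m=((s>80)&box(dr)).astype(np.uint8)
    cn=max(cv2.findContours(m,0,1)[0],key=cv2.contourArea)
    q=np.array([ray(*p[0],.055,c)[:2] for p in cn])*1000;print(n,"dial",cv2.fitEllipse(q.astype(np.float32)),cv2.minEnclosingCircle(q.astype(np.float32)))
    Z=P[...,2];m=box(dr)&(Z>.075);print(" spindle pts",m.sum(),np.median(P[m],0) if m.any() else 0)
    m=box(dr)&(h[...,1]>120)&(h[...,2]>150)&(h[...,0]<30);vv,uu=np.nonzero(m);print(" brass px",[(int(a),int(b)) for a,b in zip(uu,vv)][:12],ray(uu.mean(),vv.min()+3,.087,c))
    N,L,S,_c=cv2.connectedComponentsWithStats((white&box(dr)).astype(np.uint8))
    for i in range(1,N):
        if S[i,4]>8: print("  wh",_c[i],S[i,4],ray(*_c[i],.055,c))
c=dict(np.load("side1.npz"));a=c["frame"][...,::-1]
A=cv2.resize(a[160:205,340:385],(400,400),interpolation=2);B=cv2.resize(a[235:285,250:300],(400,400),interpolation=2)
cv2.imwrite("pics/crop2.png",np.hstack([A,B]))
E
```

```text
top knob 474.7274475097656 -282.8164978027344 19.610065460205078 ((474.08966064453125, -282.7249450683594), (34.95204162597656, 37.756507873535156), 179.51319885253906)
 line [   0.50490934   -0.8631724   479.7805     -292.27365   ] -59.67467 centroid-centre ang -59.206039958249775 [ 479.7804754  -292.27366414]
top dial ((572.2647705078125, 62.90849685668945), (60.184844970703125, 84.04644012451172), 133.68447875976562) ((569.96923828125, 57.89234161376953), 45.596195220947266)
 spindle pts 40 [0.57898504 0.07097541 0.08544179]
 brass px [(233, 166), (234, 166), (235, 166), (232, 167), (233, 167), (234, 167), (235, 167), (236, 167), (232, 168), (233, 168), (234, 168), (235, 168)] [0.57972032 0.07223881 0.087     ]
  wh [241.37142857 169.84285714] 70 [0.58617251 0.06326304 0.055     ]
side knob 474.6418762207031 -278.79620361328125 24.049625396728516 ((473.69354248046875, -279.7243347167969), (35.55768966674805, 42.7435302734375), 16.520164489746094)
 line [   0.5108202     0.85968757  471.2691     -304.81168   ] 59.281525 centroid-centre ang -95.51993657409447 [ 471.26909574 -304.81167531]
side dial ((583.6773071289062, 68.30355834960938), (45.943084716796875, 62.858158111572266), 24.255651473999023) ((586.1712036132812, 65.30375671386719), 33.40315246582031)
 spindle pts 74 [0.57987432 0.07630915 0.08506837]
 brass px [(250, 240), (251, 240), (252, 240), (253, 240), (254, 240), (255, 240), (256, 240), (250, 241), (251, 241), (252, 241), (253, 241), (254, 241)] [0.60819486 0.06923073 0.087     ]
  wh [271.3 260.3] 10 [0.58746285 0.0757693  0.055     ]
```

View pics/crop2.png

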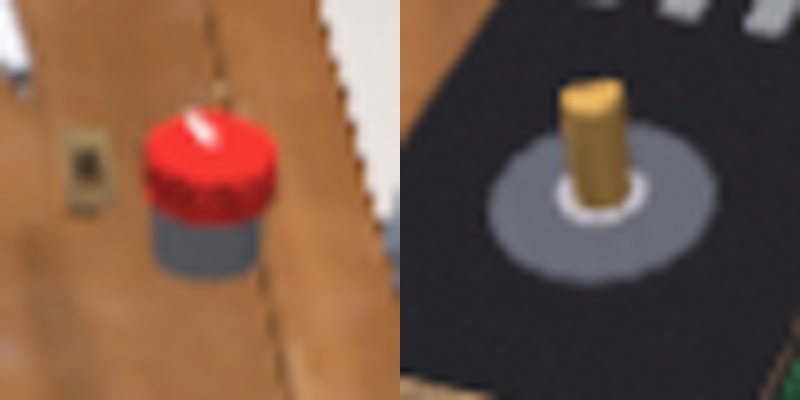

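The side crop gives the knob's top centre at about (363.1,176.1), the disc centre at about (274.8,259.8) and the D-tip at about (273.5,246.6). The mark is hidden behind the spindle.

Run:
```python
from h import *
t=dict(np.load("top1.npz"));s=dict(np.load("side1.npz"));
R=lambda n,u,v,z,c:print(n,np.round(ray(u,v,z,c)*1000,1))
R("knob top",407.5,225.7,.036,t);R("knob side",363.1,176.1,.036,s)
R("disc top",237,171.7,.055,t);R("disc side",274.8,259.8,.055,s)
R("tip top",234.2,167.5,.087,t);R("tip side",273.5,246.6,.087,s)
R("mark0",215+245/8.89-.5,148+190/8.89-.5,.055,t);R("mark1",215+305/8.89-.5,148+160/8.89-.5,.055,t);R("markc",245.2,167.3,.055,t)
# refine disc & mark: threshold
h=cv2.cvtColor(t["frame"],cv2.COLOR_RGB2HSV);g=t["frame"].mean(2)
m=(g>92);v,u=np.mgrid[:400,:640];m&=(np.hypot(u-237,v-171.7)<16)
vv,uu=np.nonzero(m);hull=cv2.convexHull(np.column_stack([uu,vv]).astype(np.int32));
q=np.array([ray(*p[0],.055,t)[:2] for p in hull])*1000;print(cv2.fitEllipse(q.astype(np.float32)),cv2.minEnclosingCircle(q.astype(np.float32)))
rr=np.hypot(u-237,v-171.7);m=(rr>7)&(rr<14)&(g>170)&(h[...,1]<60)
w=np.array([ray(a,b,.055,t)[:2] for b,a in zip(*np.nonzero(m))])*1000;d=w.mean(0)-[574,67];l=cv2.fitLine(w.astype(np.float32),2,0,.01,.01).ravel();print(len(w),w.mean(0),l,np.degrees(np.arctan2(l[1],l[0])))
# radio yaw from its top edges
mm=((g<75)&(u>200)&(u<315)&(v>140)&(v<215)).astype(np.uint8);cn=max(cv2.findContours(mm,0,1)[0],key=cv2.contourArea)
q=np.array([ray(*p[0],.052,t)[:2] for p in cn])*1000;print(cv2.minAreaRect(q.astype(np.float32)))
```

```text
knob top [ 474.7 -283.5   36. ]
knob side [ 475.1 -282.6   36. ]
disc top [582.1  72.1  55. ]
disc side [581.7  73.   55. ]
tip top [582.8  72.6  87. ]
tip side [581.6  72.9  87. ]
mark0 [588.3  61.9  55. ]
mark1 [595.6  48.3  55. ]
markc [591.7  55.6  55. ]
((582.1165161132812, 71.04704284667969), (51.98426055908203, 54.0877571105957), 18.84030532836914) ((582.8501586914062, 70.69931030273438), 27.539289474487305)
25 [592.32192097  55.09964818] [  0.63318753  -0.7739984  592.3219      55.099648  ] -50.714314
((602.1986694335938, 98.01705932617188), (58.447086334228516, 65.10042572021484), 87.02381134033203)
```

Both cameras agree: the knob is at (475,-283) mm and the spindle at (582,72.5) mm. The line and the mark both point at about -59.5°, so I keep the tool yaw. I move above the knob.

Careful with the scale: shifts go in shares of 0.5 m and turns go in shares of 60 degrees. That gives: -0.297 m / 0.5 = -0.594, 0.209 m / 0.5 = 0.418.

```bash
python3 drive.py '[[-0.1, 0.07, 0, 0, 0, 0], [-0.16, 0.114, 0.04, 0, 0, 0], [-0.22, 0.156, 0.08, 0, 0, 0], [-0.28, 0.196, 0.12, 0, 0, 0], [-0.34, 0.24, 0.16, 0, 0, 0], [-0.4, 0.28, 0.2, 0, 0, 0], [-0.46, 0.32, 0.254, 0, 0, 0], [-0.52, 0.36, 0.254, 0, 0, 0], [-0.594, 0.418, 0.254, 0, 0, 0], [-0.594, 0.418, 0.254, 0, 0, 0], [-0.594, 0.418, 0.254, 0, 0, 0], [-0.594, 0.418, 0.254, 0, 0, 0]]' 0.088 30
cat >> h.py <<'E'
from scipy.spatial.transform import Rotation as Ro
def togo(p):
    s=r.get_state();R=Ro.from_euler("xyz",s["eef_rot"],degrees=True).as_matrix()
    print("t",s["time_s"],"tcp",np.round(s["tcp_pos"],4),np.round(s["eef_rot"],2),"F",np.round(s["contact_force"],1),"w",s["gripper_width"],s["gripper_force"]);print("tool delta",np.round(R.T@(np.array(p)-s["tcp_pos"]),4))
E
python3 -c "
from h import *
togo([.475,-.283,.009])"
```

```text
time_s: 1.1
tcp_pos: [0.4747, -0.2823, 0.0993]
eef_rot: [180.0, -0.0, -153.2]
contact_force: [-0.0, 0.2, 1.0]
gripper_width: 0.0875
gripper_force: 0.0
t 1.1 tcp [ 0.4747 -0.2823  0.0993] [ 1.7997e+02 -3.0000e-02 -1.5322e+02] F [-0.   0.2  1. ] w 0.08751366788242824 0.0
tool delta [ 0.     -0.0008  0.0903]
```

Converted, 0.09 m / 0.5 = 0.18, 0.085 m / 0.5 = 0.17.

```bash
python3 drive.py '[[0, -0.0016, 0.06, 0, 0, 0], [0, -0.0016, 0.11, 0, 0, 0], [0, -0.0016, 0.15, 0, 0, 0], [0, -0.0016, 0.17, 0, 0, 0], [0, -0.0016, 0.18, 0, 0, 0], [0, -0.0016, 0.18, 0, 0, 0]]' && python3 drive.py '[[0, 0, 0, 0, 0, 0], [0, 0, 0, 0, 0, 0], [0, 0, 0, 0, 0, 0], [0, 0, 0, 0, 0, 0], [0, 0, 0, 0, 0, 0], [0, 0, 0, 0, 0, 0], [0, 0, 0, 0, 0, 0], [0, 0, 0, 0, 0, 0], [0, 0, 0, 0, 0, 0], [0, 0, 0, 0, 0, 0], [0, 0, 0, 0, 0, 0], [0, 0, 0, 0, 0, 0]]' 0.03 30
```

```text
time_s: 1.6
tcp_pos: [0.4739, -0.2847, 0.0088]
eef_rot: [179.9, -0.1, -153.4]
contact_force: [-0.5, -0.5, 0.4]
gripper_width: 0.0876
gripper_force: 0.0
time_s: 2.6
tcp_pos: [0.4747, -0.2841, 0.0096]
eef_rot: [-180.0, 0.0, -153.4]
contact_force: [-0.1, 0.5, 1.5]
gripper_width: 0.0361
gripper_force: 30.0
```

Converted, -0.14 m / 0.5 = -0.28, -0.13 m / 0.5 = -0.26.

```bash
python3 drive.py '[[0, 0, -0.04, 0, 0, 0], [0, 0, -0.1, 0, 0, 0], [0, 0, -0.16, 0, 0, 0], [0, 0, -0.22, 0, 0, 0], [0, 0, -0.26, 0, 0, 0], [0, 0, -0.28, 0, 0, 0], [0, 0, -0.28, 0, 0, 0], [0, 0, -0.28, 0, 0, 0], [0, 0, -0.28, 0, 0, 0]]' && python3 -c "
from h import *
togo([.582,.0725,.15])"
```

```text
time_s: 3.35
tcp_pos: [0.4738, -0.2838, 0.1479]
eef_rot: [179.9, -0.1, -153.4]
contact_force: [0.2, -0.5, -1.4]
gripper_width: 0.0359
gripper_force: 30.0
t 3.35 tcp [ 0.4738 -0.2838  0.1479] [ 1.7989e+02 -9.0000e-02 -1.5339e+02] F [ 0.2 -0.5 -1.4] w 0.035945377330803434 29.999924898147583
tool delta [-0.2563  0.2701 -0.002 ]
```

Converted, 0.27 m / 0.5 = 0.54, 0.258 m / 0.5 = 0.516.

```bash
python3 drive.py '[[-0.03, 0.032, 0, 0, 0, 0], [-0.07, 0.074, 0, 0, 0, 0], [-0.12, 0.126, 0, 0, 0, 0], [-0.17, 0.18, 0, 0, 0, 0], [-0.22, 0.232, 0, 0, 0, 0], [-0.27, 0.284, 0, 0, 0, 0], [-0.32, 0.338, 0, 0, 0, 0], [-0.37, 0.39, 0, 0, 0, 0], [-0.42, 0.442, 0, 0, 0, 0], [-0.46, 0.484, 0, 0, 0, 0], [-0.49, 0.516, 0, 0, 0, 0], [-0.512, 0.54, 0, 0, 0, 0]]' && python3 drive.py '[[0, 0, 0, 0, 0, 0], [0, 0, 0, 0, 0, 0], [0, 0, 0.02, 0, 0, 0], [0, 0, 0.02, 0, 0, 0], [0, 0, 0.02, 0, 0, 0]]'
python3 - <<'E'
from h import *
togo([.582,.0725,.130])
c=r.capture("top");s=r.capture("side");np.savez("s2.npz",**s);np.savez("t2.npz",**c)
A=cv2.resize(c["frame"][120:220,180:300],(480,400),interpolation=2);B=cv2.resize(s["frame"][200:300,230:310],(320,400),interpolation=2)
cv2.imwrite("pics/c3.png",np.hstack([A,B])[...,::-1])
E
```

```text
time_s: 4.35
tcp_pos: [0.5822, 0.0738, 0.1475]
eef_rot: [180.0, -0.2, -153.3]
contact_force: [0.6, 0.5, -1.3]
gripper_width: 0.036
gripper_force: 30.0
time_s: 4.77
tcp_pos: [0.5816, 0.0708, 0.1385]
eef_rot: [180.0, -0.1, -153.4]
contact_force: [0.3, -0.0, -0.3]
gripper_width: 0.0362
gripper_force: 30.0
t 4.7667 tcp [0.5816 0.0708 0.1385] [ 1.7999e+02 -1.2000e-01 -1.5345e+02] F [ 0.3 -0.  -0.3] w 0.036206355556784635 29.999951720237732
tool delta [-0.0011  0.0014  0.0085]
```

View pics/c3.png

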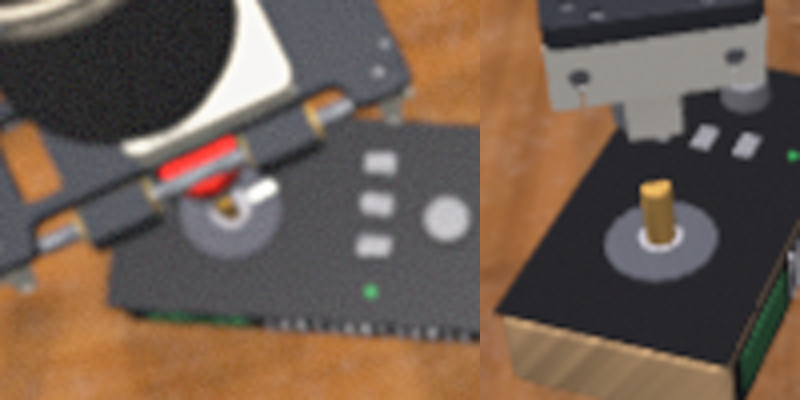

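The top view shows the knob just above the spindle with the gripper clear of everything, and in the side view a finger hides the knob. The TCP readings are noisy, so I average a few while holding still.

```bash
for i in 1 2 3 4 5 6 7 8; do python3 drive.py '[[0, 0, 0, 0, 0, 0]]' | grep tcp; done
```

```text
tcp_pos: [0.5826, 0.0715, 0.1398]
tcp_pos: [0.5827, 0.0717, 0.1399]
tcp_pos: [0.5826, 0.0718, 0.1398]
tcp_pos: [0.5826, 0.0719, 0.1398]
tcp_pos: [0.5825, 0.072, 0.1397]
tcp_pos: [0.5825, 0.072, 0.1396]
tcp_pos: [0.5825, 0.072, 0.1396]
tcp_pos: [0.5825, 0.072, 0.1396]
```

Converted, 0.038 m / 0.5 = 0.076, 0.0007 m / 0.5 = 0.0014.

```bash
python3 drive.py '[[0.0004, 0.0014, 0.03, 0, 0, 0], [0.0004, 0.0014, 0.06, 0, 0, 0], [0.0004, 0.0014, 0.076, 0, 0, 0], [0.0004, 0.0014, 0.076, 0, 0, 0], [0.0004, 0.0014, 0.076, 0, 0, 0], [0.0004, 0.0014, 0.076, 0, 0, 0]]' && python3 drive.py '[[0, 0, 0.006, 0, 0, 0], [0, 0, 0.01, 0, 0, 0], [0, 0, 0.014, 0, 0, 0], [0, 0, 0.018, 0, 0, 0], [0, 0, 0.018, 0, 0, 0], [0, 0, 0.018, 0, 0, 0]]'
```

```text
time_s: 6.03
tcp_pos: [0.5826, 0.0726, 0.1023]
eef_rot: [-180.0, 0.0, -153.4]
contact_force: [0.1, 0.4, 0.1]
gripper_width: 0.0361
gripper_force: 30.0
time_s: 6.53
tcp_pos: [0.582, 0.0725, 0.0925]
eef_rot: [180.0, -0.0, -153.4]
contact_force: [0.9, 0.1, -0.1]
gripper_width: 0.036
gripper_force: 30.0
```

There is no force 4 mm below the tip, so the bore has entered. I continue down.

Converted, 0.012 m / 0.5 = 0.024, 0.009 m / 0.5 = 0.018.

```bash
python3 drive.py '[[0, 0, 0.006, 0, 0, 0], [0, 0, 0.012, 0, 0, 0], [0, 0, 0.018, 0, 0, 0], [0, 0, 0.024, 0, 0, 0], [0, 0, 0.024, 0, 0, 0], [0, 0, 0.024, 0, 0, 0]]' && python3 drive.py '[[0, 0, 0.004, 0, 0, 0], [0, 0, 0.008, 0, 0, 0], [0, 0, 0.012, 0, 0, 0], [0, 0, 0.012, 0, 0, 0], [0, 0, 0.012, 0, 0, 0], [0, 0, 0.012, 0, 0, 0]]'
```

```text
time_s: 7.03
tcp_pos: [0.5819, 0.0724, 0.0802]
eef_rot: [180.0, -0.0, -153.4]
contact_force: [-0.2, -0.3, -0.6]
gripper_width: 0.0358
gripper_force: 30.0
time_s: 7.53
tcp_pos: [0.5822, 0.0726, 0.0749]
eef_rot: [-180.0, 0.0, -153.4]
contact_force: [-0.2, 0.7, 3.8]
gripper_width: 0.0362
gripper_force: 30.0
```

It seats at 3.8 N. I hold briefly, then press.

Converted, 0.0075 m / 0.5 = 0.015, 0.006 m / 0.5 = 0.012.

```bash
python3 drive.py '[[0, 0, 0, 0, 0, 0], [0, 0, 0, 0, 0, 0], [0, 0, 0, 0, 0, 0], [0, 0, 0.004, 0, 0, 0], [0, 0, 0.008, 0, 0, 0], [0, 0, 0.012, 0, 0, 0], [0, 0, 0.015, 0, 0, 0], [0, 0, 0.015, 0, 0, 0], [0, 0, 0.015, 0, 0, 0], [0, 0, 0.015, 0, 0, 0], [0, 0, 0.015, 0, 0, 0], [0, 0, 0.015, 0, 0, 0]]'
python3 - <<'E'
from h import *
c=r.capture("top");s=r.capture("side")
A=cv2.resize(c["frame"][120:220,180:300],(480,400),interpolation=2);B=cv2.resize(s["frame"][200:300,230:310],(320,400),interpolation=2)
cv2.imwrite("pics/c4.png",np.hstack([A,B])[...,::-1]);togo([.582,.0725,.066])
E
```

```text
time_s: 8.53
tcp_pos: [0.5823, 0.0726, 0.0674]
eef_rot: [-180.0, 0.0, -153.4]
contact_force: [-2.6, 0.5, 8.6]
gripper_width: 0.0358
gripper_force: 30.0
t 8.6333 tcp [0.5823 0.0726 0.0674] [-1.7999e+02  4.0000e-02 -1.5336e+02] F [-1.7  0.2  7.7] w 0.036052379998786965 30.001153349876404
tool delta [0.0003 0.0001 0.0014]
```

View pics/c4.png

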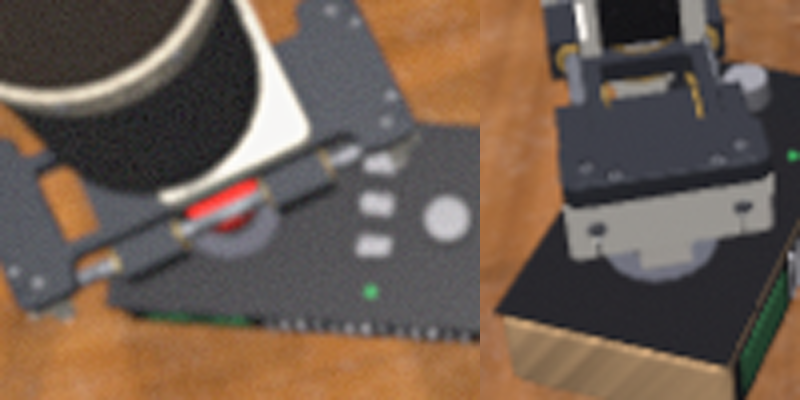

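The pictures show the knob seated over the dial, still gripped. At about 8 N the spindle is pressed roughly 7 to 8 mm.

```bash
python3 -c "
from plant import r
print(r.close_job())"
```

```text
the job is handed in; nothing more can be done
None
```

The job is handed in (the interface gave no verdict): the knob is on the spindle, with its line within about 1° of the mark as measured before pickup. It is still gripped at 30 N and held pressed about 7–8 mm (estimated from a push of about 8 N); the notebook, eraser and weight were not touched.

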